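# Open the latched parts cabinet on the watchmaker's bench

## Robot

A 6-joint arm with a two-finger parallel gripper is mounted at the origin on the work surface. World frame = base frame: x ahead of the robot, y to its left, z up, the work surface at z = 0. Lengths are in mm, angles in degrees, forces in N, time in s.
With the tool pointing down it reaches from about 350 to 850 mm from the base axis. Payload 8.1 kg.
Tool frame: the origin (TCP) lies on the centre line of the jaws, within the pads' length; the fingertips stand 19 mm ahead of it and the grasp point (between the pads) is the TCP; z points along the fingers, y is the line along which they close (so a half turn about z gives the same grasp; the last joint's range is limited). The gripper opens to 85 mm and grips with 20 to 120 N. Pads are 22 mm wide; open, the fingers measure 114 mm over their backs; the gripper's body (76 mm by 85 mm) begins 54 mm behind the grasp point. The pads swing forward as they close: fully open they stand 13 mm farther back than shut.
Start: joints at [-72.789, 7.471, 85.268, -0, 87.261, -4.893], TCP at [225.8, -555.895, 250.292] pointing down, gripper open.
Joint ranges: [-169.43, 169.43], [-51.17, 129.36], [1.28, 143.12], [-76.62, 256.62], [0, 156.53], [-152.29, 152.29]. Speed limits (degrees/s): [136.94, 136.94, 159.86, 180, 180, 180].

## Interface

Orientations are given as [roll, pitch, yaw] about the fixed x, y, z axes, in that order (R = Rz(yaw) Ry(pitch) Rx(roll)).
In Python, from bench import r gives the robot as it stands. The module is installed in compiled form; this text tells all that it offers.
- The arm moves only by the tool servo_tool, never from a script. Its arguments are lists of equal length, an entry for each row: "fingers": the finger opening in m, from 0 to 0.0854; "linear": the shift along the tool's x, y, z in m, a list of three; "rotation": the turn, a rotation vector about the tool's x, y, z in degrees, a list of three. A call has 1 to 10 rows; each row is the pose to reach, as a shift and turn from the pose commanded when the call began, along the tool's axes at that moment; what a row does not reach only later rows make up. A row lasts 1/10 s, in which the tool goes at most 50 mm and 8.59 degrees, less where a joint would pass 70% of its speed; a pose out of reach is approached as far as the arm can. A call with a gripper value outside its range is refused whole. The fingers move at their own pace and stop on an object; "force" is the grip in N (left out, the last holds). Time passes only in rows, so rows that repeat a pose let the fingers close. It gives the time, the measured TCP pose, the force, the opening and the grip force at its end, in the units of the state.
- r.sense(): the state, without advancing time (a new reading comes with each control period).
- r.snapshot(name): name is "side" or "top" or "wrist"; returns a dict with "frame" (420x560x3 uint8, red, green, blue), "fx", "fy", "cx", "cy" (pixels), "camera_from_world" (4x4, takes a point from world to camera coordinates). Camera axes: x right, y up, looking along -z (the intrinsics and any distortion apply to the point x, -y, -z); pixel columns grow to the right and rows downward; lengths in mm; the calibration is good to about 2 mm. A picture is of the moment at which its call begins. There is no depth.
- r.hand_in(): hands the job in; it is judged then, once.
The state is a dict: "time": time; "joint_pos": joint angles; "qd": joint speeds; "joint_efforts": joint torques, N m; "tool_pos": TCP position; "tcp_rot": TCP orientation; "ft_force": force on the tool from outside, world axes, zero at the start; "wrist_torque": the same for the moment, N m; "finger_gap": finger opening in mm; "grip_force": force on a finger pad.
Only numpy, scipy, OpenCV 4.12 (cv2) and the standard library are available. Lean on these libraries where they do the work, as an engineer would, in place of code of your own. Each camera call takes 0.05 s, during which the arm holds its last target. There are 200 camera calls.

## Task

Open the small grey steel parts cabinet: lift its paddle handle until the hidden pawl has let go, feeling for its end stop and never straining the latch, and with the paddle still held up swing the door gently open, to 65 degrees or more. Then let go, so that the door stays open and the paddle drops back to rest, and leave the other things on the bench and on the cabinet where they stand.

Things in the scene. Friction and masses are not known exactly. Their poses are not given: they have to be found in the camera images.
- cabinet: Grey sheet-steel cabinet, 160 deep x 180 wide x 200 mm high, fixed to the bench. Origin: centre of its underside. Its own x points from the door to the back, y along the front towards the hinge edge, z up. The door covers the front (-x) and is 12 mm thick, 180 wide, 178 high, from 20 mm above the bench.
- door_hinge (a point): Point on the door's vertical hinge axis (in mid-thickness of the door) at the door's lower edge, 86 mm ahead (-x) and 90 mm to +y of the cabinet's origin. It turns with the door: its -y axis runs along the door to the free edge, its -x axis points out of the door's outer face.
- door (a joint): Door angle in rad: 0 shut, grows as the free edge swings outwards (clockwise from above), hard stop at 1.65. The hinge is a little stiff (0.1 N m) and stays where it is left; no spring.
- paddle_grip (a point): Where to take the paddle: a plain steel blade, 24 mm wide (along the door), 7 mm thick, sticking out level from the door's upper free corner, 160 mm above the bench; a round 12 mm bead ends it 76 mm from the pivot. Point: mid-blade, 54 mm from the pivot, 48 mm off the door. +x to the door, y along the pivot, z up at rest; turns with it. Pinch its width from above; it can pivot between the pads.
- paddle (a joint): Paddle angle, rad: 0 at rest (level), grows as the outer end is lifted. Pivot along the door, in its mid-thickness, 135 mm from the hinge axis. Return spring 0.1 N m at rest, 0.22 at 0.6 rad (2 to 4 N at the grip). The pawl lets go unseen between 0.15 and 0.6 rad, never the same; 0.06 rad later (3 mm of lift) comes a rubbery stop, (about 10 N per mm at the grip): lift no further once it is felt.
- pawl: Hidden steel pawl, 10 x 14 x 30 mm, inside the door behind the paddle; origin: centre of its top. Lifting the paddle slides it down, 40 mm per rad. Shut, it hooks behind a fixed keeper lip with 2 mm play; keep it down until the door is 0.2 rad open, past the lip. Pulling before it is free or lifting against the stop loads it: it stands 20 N (18 N of lift at the grip, or 20 N of pull).
- oil_bottle: Bystander: amber glass oil bottle, 28 mm across, 62 mm high; origin under its centre.
- loupe: Bystander: black eye loupe, a blunt cone 34 mm across, 34 mm high; origin under its centre.
- dish: Bystander: shallow brass bowl, 68 mm across, 22 mm high; origin under its centre.
- movement_ring: Bystander: aluminium movement ring, 44 mm across, 12 mm high; origin under its centre.
- jar: Bystander: glass jar with metal cap, 48 mm across, 45 mm high, standing on the cabinet's top towards the back; origin under its centre.
- screwdriver: Bystander: small brass-handled screwdriver, 140 mm long, lying on the bench.
- parts_tray: Bystander: wooden divided parts tray, 100 x 140 x 22 mm, on the bench; origin under its centre.

How it is judged:
By the outcome, as a careful person would: the job done as asked, in the order asked, and still so for the second after the job is handed in, with the robot touching nothing.
It also fails if it takes over 72 s, if anything falls off the work surface, if the arm or the gripper's body presses on something with over 40 N, if the wrist force passes 120 N, or if a joint passes its speed limit or range.

## Working session

There is one attempt and no reset: what is moved stays moved. The work goes in short steps, Python scripts to look and compute and a tool call to move; the robot and the scene stay as the last step left them, time stands still between calls to the robot, and variables do not carry over. Pictures are saved under pics/ and viewed, at most 10 in all, crops included, and the job is handed in when it is done.

Besides the shell and the picture viewer there is one more tool, called after ">>>" by a JSON object that holds its "op" and its "data". servo_tool: Moves the arm, as the interface text tells. Its arguments: {"type":"object","properties":{"fingers":{"type":"array","items":{"type":"number"}},"linear":{"type":"array","items":{"type":"array","items":{"type":"number"}}},"rotation":{"type":"array","items":{"type":"array","items":{"type":"number"}}},"force":{"type":"number"}},"required":["fingers","linear","rotation"]}

```bash
mkdir -p pics; ls
python3 - <<'E'
from bench import r
import cv2,pickle
S={}
for n in ["side","top"]:
    s=r.snapshot(n); S[n]=s; cv2.imwrite(f"pics/{n}0.png",s["frame"][:,:,::-1])
    print(n,{k:v for k,v in s.items() if k!="frame"})
pickle.dump(S,open("s0.pkl","wb"))
print(r.sense())
E
```

```text
pics
side {'fx': 386.45932968310433, 'fy': 386.45932968310433, 'cx': 279.9426819574491, 'cy': 211.75517552100996, 'camera_from_world': array([[ 1.83771887e-01,  9.82967509e-01, -1.66397035e-03,
        -2.78141811e+02],
       [-6.49457481e-01,  1.22690452e-01,  7.50434563e-01,
         2.06884601e+02],
       [ 7.37856947e-01, -1.36828098e-01,  6.60942658e-01,
        -1.31264917e+03],
       [ 0.00000000e+00,  0.00000000e+00,  0.00000000e+00,
         1.00000000e+00]])}
top {'fx': 414.8327200818953, 'fy': 414.8327200818953, 'cx': 280.58277501982684, 'cy': 204.944431951904, 'camera_from_world': array([[-1.91290815e-02, -9.99381076e-01, -2.95219217e-02,
         2.01513585e+02],
       [ 9.94595593e-01, -2.20346249e-02,  1.01459755e-01,
        -4.95630185e+02],
       [-1.02047464e-01, -2.74215413e-02,  9.94401516e-01,
        -1.17493176e+03],
       [ 0.00000000e+00,  0.00000000e+00,  0.00000000e+00,
         1.00000000e+00]])}
{'time': 0.1, 'joint_pos': array([-7.27871987e+01,  7.51338778e+00,  8.53244648e+01,  7.71359213e-04,
        8.72626819e+01, -4.89449729e+00]), 'qd': array([ 0.08470453, -0.10289535, -0.12083381,  0.05087322, -0.04173234,
       -0.04165249]), 'joint_efforts': array([ 1.56192738e-03, -5.70953679e+01, -5.01941550e+01, -1.06516322e-04,
        8.19655659e-03, -5.39613939e-05]), 'tool_pos': array([ 225.67334638, -555.42200682,  249.30848137]), 'tcp_rot': array([-1.79899898e+02, -9.34532751e-03,  2.21072529e+01]), 'ft_force': array([0.23163398, 1.11767078, 0.13115594]), 'wrist_torque': array([-0.01443726, -0.02952834, -0.00787648]), 'grip_force': 0.0, 'finger_gap': 85.64965600189868}
```

View pics/side0.png

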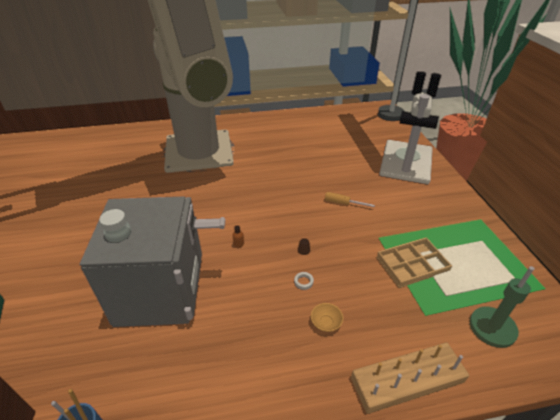

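View pics/top0.png

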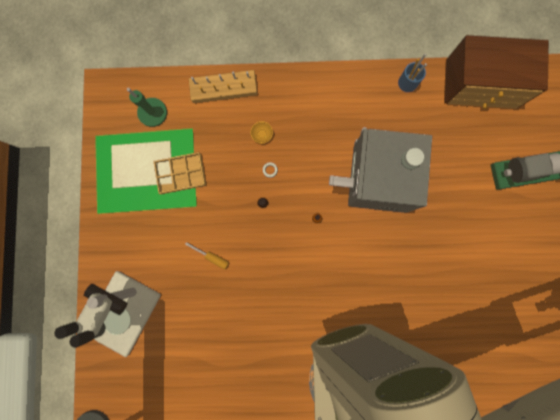

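The side view shows the cabinet around (150,260), with the paddle blade at (210,224) and the bottle at (238,236). In the top view the cabinet's top spans (352..431, 128..210) and the paddle is near (342,182). The door faces world +y with the hinge at the far (+x) end.

Run:
```python
import pickle,cv2,numpy as np
S=pickle.load(open("s0.pkl","rb"))
a=S["top"]["frame"][115:235,300:440,::-1]; b=S["side"]["frame"][190:330,80:255,::-1]
cv2.imwrite("pics/c1.png",cv2.resize(a,None,fx=5,fy=5,interpolation=cv2.INTER_CUBIC)[:600,:700])
cv2.imwrite("pics/c2.png",cv2.resize(b,None,fx=4,fy=4,interpolation=cv2.INTER_CUBIC))
```

```text
(no output)
```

View pics/c1.png

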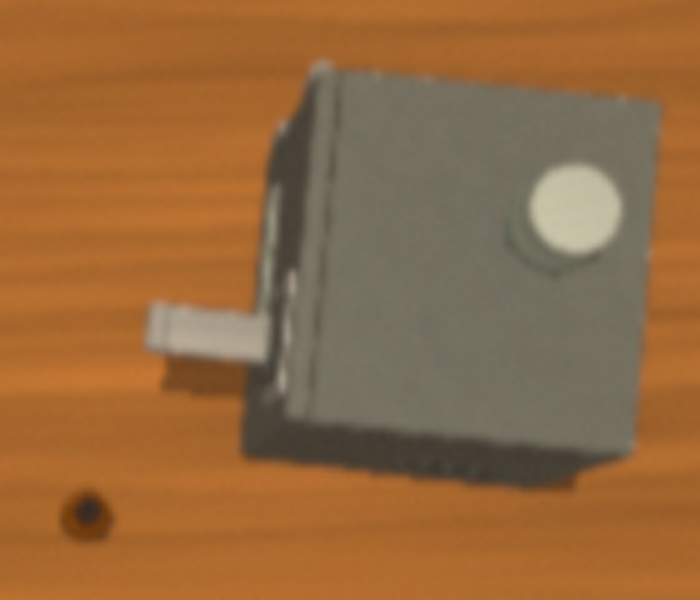

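View pics/c2.png

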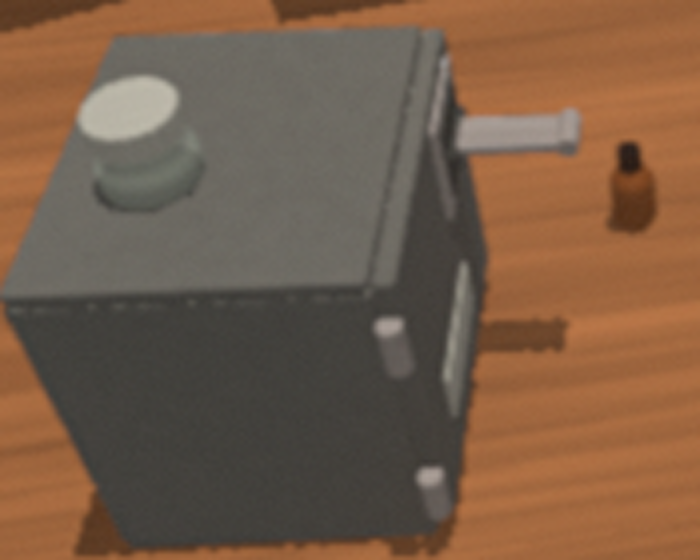

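The top crop shows the cabinet top's corners at about (337,72), (660,100), (632,455) and (307,420). The paddle tip is at (150,328) and the bottle cap at (88,508). The side crop puts the bead at (570,131) and the bottle base near (632,222).

```bash
cat > h.py <<'E'
import numpy as np,pickle
from scipy.spatial.transform import Rotation as R
S=pickle.load(open("s0.pkl","rb"))
def ray(s,u,v):
    T=s["camera_from_world"];Rm=T[:3,:3];c=-Rm.T@T[:3,3]
    d=Rm.T@np.array([(u-s["cx"])/s["fx"],-(v-s["cy"])/s["fy"],-1]);return c,d/np.linalg.norm(d)
def plane(s,u,v,z):
    c,d=ray(s,u,v);return c+d*(z-c[2])/d[2]
def tri(r1,r2):
    A=sum(np.eye(3)-np.outer(d,d) for c,d in(r1,r2));b=sum((np.eye(3)-np.outer(d,d))@c for c,d in(r1,r2));return np.linalg.solve(A,b)
def t(X,Y):return 300+(X+.5)/5-.5,115+(Y+.5)/5-.5
def sd(X,Y):return 80+(X+.5)/4-.5,190+(Y+.5)/4-.5
E
python3 - <<'E'
from h import *
np.set_printoptions(precision=1,suppress=True)
T,D=S["top"],S["side"]
P=[plane(T,*t(*p),200) for p in [(337,72),(660,100),(632,455),(307,420)]]
print("top cam",*P)
Q=[plane(D,*sd(*p),200) for p in [(370,290),(8,300),(115,38),(415,30)]]
print("side cam",*Q)
for P in(P,[Q[0],Q[1],Q[2],Q[3]]):
    c=sum(P)/4; ax=(P[1]-P[0]+P[2]-P[3]) if P[0][0]>P[3][0] else 0
    print(c,np.degrees(np.arctan2(ax[1],ax[0])), [np.linalg.norm(P[i]-P[i-1]) for i in range(4)])
print("bead",tri(ray(T,*t(155,328)),ray(D,*sd(570,131))))
print("blade top pts",[plane(T,*t(*p),163.5) for p in [(165,305),(165,352),(262,313),(262,360)]])
print("bottle",plane(D,*sd(630,222),0),plane(T,*t(88,508),60), tri(ray(T,*t(88,508)),ray(D,*sd(628,147))))
E
```

```text
top cam [669.2 -34.6 200. ] [ 650.4 -194.5  200. ] [ 472.5 -170.9  200. ] [493.4 -12.7 200. ]
side cam [678.5 -35.1 200. ] [ 655.2 -189.5  200. ] [ 477.1 -169.6  200. ] [499.4 -15.9 200. ]
[ 571.4 -103.2  200. ] -97.1100455889307 [np.float64(177.1435586965689), np.float64(161.0274503328489), np.float64(179.46932627460487), np.float64(159.57659080980596)]
[ 577.6 -102.5  200. ] -98.4242604438991 [np.float64(180.06937239387608), np.float64(156.14673771473127), np.float64(179.22526031864768), np.float64(155.2648777179675)]
bead [547.8  57.1 159.3]
blade top pts [array([558.9,  51.8, 163.5]), array([534.5,  52.5, 163.5]), array([553.6,   2.1, 163.5]), array([529.1,   3. , 163.5])]
bottle [465.1  85.4   0. ] [462.4  88.1  60. ] [462.2  88.7  62.3]
```

>>> {"op": "servo_tool", "data": {"fingers": [0.05,0.05,0.05,0.05,0.05,0.05,0.05,0.05,0.05,0.05], "linear": [[0,0,-0.045],[0,0,-0.08],[0.03,-0.025,-0.08],[0.064,-0.053,-0.08],[0.1,-0.083,-0.08],[0.136,-0.113,-0.08],[0.172,-0.143,-0.08],[0.208,-0.173,-0.08],[0.244,-0.203,-0.08],[0.28,-0.233,-0.08]], "rotation": [[0,0,0],[0,0,0],[0,0,-4],[0,0,-8],[0,0,-12],[0,0,-16],[0,0,-20],[0,0,-24],[0,0,-28],[0,0,-32]]}}

```text
time: 1.1
tool_pos: [397.9, -232.8, 330.0]
tcp_rot: [-180.0, -0.0, 54.3]
ft_force: [1.2, -0.8, -0.8]
finger_gap: 50.2
grip_force: 0.0
```

```bash
cat >> h.py <<'E'
def rel(p,rpy):
    from bench import r
    s=r.sense();R0=R.from_euler('xyz',s["tcp_rot"],degrees=True);R1=R.from_euler('xyz',rpy,degrees=True)
    print("pos",s["tool_pos"].round(1),s["tcp_rot"].round(2),"F",s["ft_force"].round(2),"J",s["joint_pos"].round(1),"t",s["time"],s["finger_gap"])
    print("lin m",(R0.inv().apply(np.array(p)-s["tool_pos"])/1000).round(4),"rot",np.degrees((R0.inv()*R1).as_rotvec()).round(2))
E
python3 -c "
from h import *
rel([545,40,330],[180,0,83])"
```

```text
pos [ 397.9 -232.8  330. ] [-179.99   -0.     54.25] F [ 1.21 -0.76 -0.83] J [-36.7 -15.5  98.9   0.   96.6  -1. ] t 1.1 50.248409189677936
lin m [ 0.3074 -0.04    0.    ] rot [-1.000e-02 -0.000e+00 -2.875e+01]
```

>>> {"op": "servo_tool", "data": {"fingers": [0.05,0.05,0.05,0.05,0.05,0.05,0.05,0.05,0.05,0.05], "linear": [[0.04,-0.005,0],[0.08,-0.01,0],[0.12,-0.015,0],[0.16,-0.02,0],[0.2,-0.026,0],[0.24,-0.031,0],[0.28,-0.036,0],[0.3074,-0.04,0],[0.3074,-0.04,0.04],[0.3074,-0.04,0.07]], "rotation": [[0,0,-4],[0,0,-8],[0,0,-12],[0,0,-16],[0,0,-20],[0,0,-24],[0,0,-28],[0,0,-28.75],[0,0,-28.75],[0,0,-28.75]]}}

```text
time: 2.1
tool_pos: [545.5, 39.0, 258.7]
tcp_rot: [-180.0, 0.0, 83.0]
ft_force: [-0.1, -0.0, -0.5]
finger_gap: 50.0
grip_force: 0.0
```

Run:
```python
from h import *
from bench import r
import cv2
s=r.snapshot("wrist"); pickle.dump(s,open("w.pkl","wb"))
f=s["frame"].copy()
T=s["camera_from_world"]
for p in [(545.3,40.5,163.5),(538.8,-12.1,163.5),(672.9,-28.6,198)]:
    q=T[:3,:3]@p+T[:3,3]; print((s["cx"]+s["fx"]*q[0]/-q[2]).round(1),(s["cy"]-s["fy"]*q[1]/-q[2]).round(1))
cv2.imwrite("pics/w.png",f[:,:,::-1])
rel([545.3,40.5,160],[180,0,83])
```

```text
282.0 212.7
282.0 273.2
469.2 296.8
pos [542.7  38.6 252.2] [-1.7947e+02  5.0000e-02  8.2930e+01] F [-0.77  0.03 -5.98] J [-1.3 -0.7 93.6 -0.  87.7  5.7] t 2.15 50.18062448160361
lin m [0.0023 0.0032 0.0922] rot [-0.53  0.05 -0.07]
```

View pics/w.png

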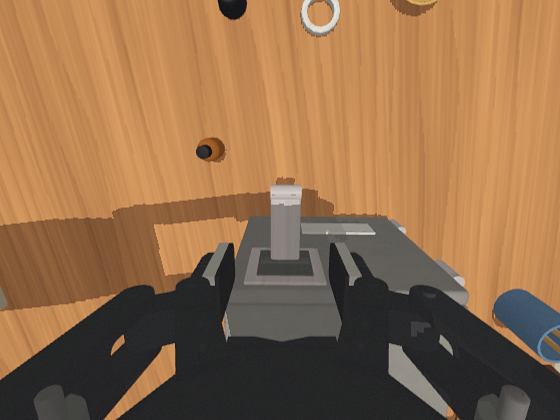

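The wrist view shows the blade between columns 271 and 300, bead end at row 186. Its centre is about 4 px right of my prediction, and the arm was still settling. I'll let it settle and check again.

>>> {"op": "servo_tool", "data": {"fingers": [0.05,0.05,0.05,0.05], "linear": [[0,0,0],[0,0,0],[0,0,0],[0,0,0]], "rotation": [[0,0,0],[0,0,0],[0,0,0],[0,0,0]]}}

```text
time: 2.55
tool_pos: [546.3, 37.6, 262.5]
tcp_rot: [179.8, -0.0, 82.8]
ft_force: [0.6, 0.4, -0.2]
finger_gap: 49.6
grip_force: 0.0
```

Run:
```python
from h import *
from bench import r
rel([545.3,40.5,160],[180,0,83])
s=r.snapshot("wrist")
g=s["frame"].astype(int)
for row in (200,215,230,245):
    l=g[row,250:320]; m=(abs(l[:,0]-l[:,2])<25)&(l.sum(1)>330); c=np.where(m)[0]+250
    a,b=c.min(),c.max(); print(row,a,b,plane(s,a-.5,row,163.5).round(1),plane(s,b+.5,row,163.5).round(1),plane(s,(a+b)/2,row,163.5).round(1))
rel([545.3,40.5,160],[180,0,83])
```

```text
pos [546.3  37.6 262.5] [ 1.7981e+02 -2.0000e-02  8.2830e+01] F [ 0.59  0.39 -0.15] J [-1.4 -1.1 92.9  0.  88.   5.7] t 2.55 49.62675209810567
lin m [ 0.0027 -0.0017  0.1025] rot [ 0.19 -0.02 -0.17]
200 269 298 [537.   49.7 163.5] [560.5  46.7 163.5] [548.8  48.2 163.5]
215 269 297 [535.3  37.3 163.5] [558.4  34.4 163.5] [546.8  35.9 163.5]
230 269 319 [533.5  24.6 163.5] [574.8  19.4 163.5] [554.1  22.  163.5]
245 251 307 [517.   13.4 163.5] [563.7   7.5 163.5] [540.3  10.4 163.5]
pos [546.1  37.6 262.1] [ 1.7985e+02 -2.0000e-02  8.2830e+01] F [ 0.34  0.53 -0.04] J [-1.4 -1.1 92.9  0.  88.   5.7] t 2.6 49.96677796986561
lin m [ 0.0028 -0.0015  0.1021] rot [ 0.15 -0.02 -0.17]
```

>>> {"op": "servo_tool", "data": {"fingers": [0.05,0.05,0.05,0.05,0.05,0.05,0.05,0.05,0.05,0.05], "linear": [[0.001,0.002,0.01],[0.001,0.002,0.025],[0.001,0.002,0.04],[0.001,0.002,0.055],[0.001,0.002,0.07],[0.001,0.002,0.082],[0.001,0.002,0.091],[0.001,0.002,0.097],[0.001,0.002,0.1],[0.001,0.002,0.1]], "rotation": [[0,0,0],[0,0,0],[0,0,0],[0,0,0],[0,0,0],[0,0,0],[0,0,0],[0,0,0],[0,0,0],[0,0,0]]}}

```text
time: 3.6
tool_pos: [547.5, 38.6, 160.2]
tcp_rot: [-180.0, -0.0, 82.9]
ft_force: [-0.4, 0.9, 0.1]
finger_gap: 49.8
grip_force: 0.0
```

>>> {"op": "servo_tool", "data": {"fingers": [0.05,0.05,0.05,0.05,0.05,0.05,0.05,0.05], "linear": [[0,0,0],[0,0,0],[0,0,0],[0,0,0],[0,0,0],[0,0,0],[0,0,0],[0,0,0]], "rotation": [[0,0,0],[0,0,0],[0,0,0],[0,0,0],[0,0,0],[0,0,0],[0,0,0],[0,0,0]]}}

```text
time: 4.4
tool_pos: [547.5, 38.6, 160.3]
tcp_rot: [-180.0, -0.0, 82.9]
ft_force: [-0.7, 0.1, 0.0]
finger_gap: 49.7
grip_force: 0.0
```

Run:
```python
from h import *
from bench import r
rel([547,40.5,160],[180,0,83])
s=r.snapshot("wrist"); import cv2
cv2.imwrite("pics/w2.png",s["frame"][150:400,150:450,::-1])
```

```text
pos [547.5  38.6 160.3] [-180.     -0.     82.86] F [-0.67  0.09  0.02] J [-1.3  3.1 99.5  0.  77.4  5.8] t 4.4 49.71179948827292
lin m [ 0.0019 -0.0007  0.0003] rot [-0.   -0.   -0.14]
```

View pics/w2.png

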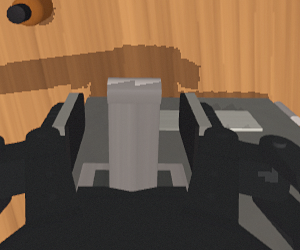

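The wrist crop shows the blade (columns 107–160) centred between the pads (about 84 and 187), so I'm closing on it.

>>> {"op": "servo_tool", "data": {"fingers": [0.04,0.032,0.028,0.025,0.022,0.02,0.02,0.02,0.02,0.02], "linear": [[0,0,0],[0,0,0],[0,0,0],[0,0,0],[0,0,0],[0,0,0],[0,0,0],[0,0,0],[0,0,0],[0,0,0]], "rotation": [[0,0,0],[0,0,0],[0,0,0],[0,0,0],[0,0,0],[0,0,0],[0,0,0],[0,0,0],[0,0,0],[0,0,0]], "force": 25}}

```text
time: 5.45
tool_pos: [548.2, 38.5, 160.6]
tcp_rot: [179.9, -0.0, 82.8]
ft_force: [4.9, -0.2, -1.7]
finger_gap: 23.3
grip_force: 25.6
```

>>> {"op": "servo_tool", "data": {"fingers": [0.02,0.02,0.02,0.02,0.02,0.02,0.02,0.02,0.02,0.02], "linear": [[0,0.0004,0],[0,0.0008,-0.001],[-0.0001,0.0008,-0.002],[-0.0001,0.0008,-0.003],[-0.0002,0.0008,-0.004],[-0.0003,0.0008,-0.005],[-0.0004,0.0008,-0.006],[-0.0005,0.0008,-0.007],[-0.0006,0.0008,-0.008],[-0.0006,0.0008,-0.008]], "rotation": [[0,0,0],[0,0,0],[0,0,0],[0,0,0],[0,0,0],[0,0,0],[0,0,0],[0,0,0],[0,0,0],[0,0,0]]}}

```text
time: 6.45
tool_pos: [548.1, 37.8, 167.7]
tcp_rot: [-180.0, 0.0, 82.8]
ft_force: [6.5, -0.0, -6.1]
finger_gap: 24.0
grip_force: 24.9
```

>>> {"op": "servo_tool", "data": {"fingers": [0.02,0.02,0.02,0.02], "linear": [[0,0,0],[0,0,0],[0,0,0],[0,0,0]], "rotation": [[0,0,0],[0,0,0],[0,0,0],[0,0,0]]}}

```text
time: 6.85
tool_pos: [548.1, 37.8, 167.7]
tcp_rot: [-180.0, 0.0, 82.8]
ft_force: [6.0, -0.3, -5.6]
finger_gap: 22.9
grip_force: 24.9
```

>>> {"op": "servo_tool", "data": {"fingers": [0.02,0.02,0.02,0.02], "linear": [[0,0.0004,0],[0,0.0008,0],[0,0.0008,0],[0,0.0008,0]], "rotation": [[0,0,0],[0,0,0],[0,0,0],[0,0,0]]}}

```text
time: 7.25
tool_pos: [548.3, 37.8, 167.7]
tcp_rot: [-179.9, 0.0, 82.9]
ft_force: [-0.6, -0.6, -5.7]
finger_gap: 23.4
grip_force: 25.0
```

Run:
```python
from h import *
from bench import r
rel([548,38,168],[180,0,83]); print(r.sense()["wrist_torque"])
```

```text
pos [548.3  37.8 167.7] [-1.7989e+02  1.0000e-02  8.2850e+01] F [-0.62 -0.59 -5.75] J [-1.4  2.9 98.9 -0.  78.3  5.7] t 7.25 23.42660176359656
lin m [ 0.0002 -0.0003 -0.0003] rot [-0.11  0.01 -0.15]
[ 0.07727086 -0.05639791 -0.15814679]
```

>>> {"op": "servo_tool", "data": {"fingers": [0.02,0.02,0.02,0.02,0.02,0.02], "linear": [[-0.0001,0,-0.0005],[-0.0002,0,-0.001],[-0.0003,0,-0.0015],[-0.0003,0,-0.002],[-0.0003,0,-0.002],[-0.0003,0,-0.002]], "rotation": [[0,0,0],[0,0,0],[0,0,0],[0,0,0],[0,0,0],[0,0,0]]}}

```text
time: 7.85
tool_pos: [548.4, 37.5, 170.0]
tcp_rot: [-179.9, 0.0, 82.9]
ft_force: [-4.5, 0.2, -6.3]
finger_gap: 23.8
grip_force: 25.0
```

>>> {"op": "servo_tool", "data": {"fingers": [0.02,0.02,0.02,0.02], "linear": [[-0.0001,-0.0003,-0.0005],[-0.0002,-0.0004,-0.001],[-0.0002,-0.0004,-0.001],[-0.0002,-0.0004,-0.001]], "rotation": [[0,0,0],[0,0,0],[0,0,0],[0,0,0]]}}

```text
time: 8.25
tool_pos: [548.4, 37.4, 171.3]
tcp_rot: [-180.0, -0.0, 82.9]
ft_force: [-4.6, 0.2, -6.4]
finger_gap: 23.1
grip_force: 24.9
```

>>> {"op": "servo_tool", "data": {"fingers": [0.02,0.02,0.02,0.02], "linear": [[-0.0001,-0.0002,-0.0005],[-0.0003,-0.0004,-0.001],[-0.0003,-0.0004,-0.001],[-0.0003,-0.0004,-0.001]], "rotation": [[0,0,0],[0,0,0],[0,0,0],[0,0,0]]}}

```text
time: 8.65
tool_pos: [548.3, 37.1, 172.5]
tcp_rot: [180.0, -0.0, 82.9]
ft_force: [-2.2, 1.1, -6.1]
finger_gap: 23.1
grip_force: 24.9
```

>>> {"op": "servo_tool", "data": {"fingers": [0.02,0.02,0.02,0.02], "linear": [[-0.0001,-0.0001,-0.0005],[-0.0003,-0.0002,-0.001],[-0.0003,-0.0002,-0.001],[-0.0003,-0.0002,-0.001]], "rotation": [[0,0,0],[0,0,0],[0,0,0],[0,0,0]]}}

```text
time: 9.05
tool_pos: [548.2, 36.7, 173.6]
tcp_rot: [180.0, -0.0, 82.9]
ft_force: [0.0, -0.1, -5.0]
finger_gap: 23.1
grip_force: 24.9
```

>>> {"op": "servo_tool", "data": {"fingers": [0.02,0.02,0.02,0.02], "linear": [[-0.0001,0,-0.0005],[-0.0003,0,-0.001],[-0.0003,0,-0.001],[-0.0003,0,-0.001]], "rotation": [[0,0,0],[0,0,0],[0,0,0],[0,0,0]]}}

```text
time: 9.45
tool_pos: [548.0, 36.4, 174.4]
tcp_rot: [180.0, 0.0, 82.8]
ft_force: [1.2, -1.6, -6.6]
finger_gap: 23.1
grip_force: 24.9
```

>>> {"op": "servo_tool", "data": {"fingers": [0.02,0.02,0.02,0.02], "linear": [[-0.0001,0,-0.0004],[-0.0002,0,-0.0007],[-0.0002,0,-0.0007],[-0.0002,0,-0.0007]], "rotation": [[0,0,0],[0,0,0],[0,0,0],[0,0,0]]}}

```text
time: 9.85
tool_pos: [548.0, 36.3, 175.1]
tcp_rot: [180.0, -0.0, 82.9]
ft_force: [2.2, -1.5, -7.4]
finger_gap: 23.0
grip_force: 24.9
```

>>> {"op": "servo_tool", "data": {"fingers": [0.02,0.02,0.02,0.02], "linear": [[-0.0002,0,-0.0004],[-0.0003,0.0001,-0.0008],[-0.0003,0.0001,-0.0008],[-0.0003,0.0001,-0.0008]], "rotation": [[0,0,0],[0,0,0],[0,0,0],[0,0,0]]}}

```text
time: 10.25
tool_pos: [547.9, 36.0, 175.9]
tcp_rot: [180.0, -0.0, 82.9]
ft_force: [2.6, -0.1, -6.3]
finger_gap: 23.3
grip_force: 24.9
```

>>> {"op": "servo_tool", "data": {"fingers": [0.02,0.02,0.02,0.02], "linear": [[-0.0002,0.0002,-0.0005],[-0.0004,0.0003,-0.001],[-0.0004,0.0003,-0.001],[-0.0004,0.0003,-0.001]], "rotation": [[0,0,0],[0,0,0],[0,0,0],[0,0,0]]}}

```text
time: 10.65
tool_pos: [547.9, 35.7, 176.7]
tcp_rot: [-180.0, -0.0, 82.9]
ft_force: [2.1, 1.1, -6.4]
finger_gap: 23.2
grip_force: 24.9
```

>>> {"op": "servo_tool", "data": {"fingers": [0.02,0.02,0.02,0.02], "linear": [[-0.0002,0.0001,-0.0005],[-0.0003,0.0002,-0.001],[-0.0003,0.0002,-0.001],[-0.0003,0.0002,-0.001]], "rotation": [[0,0,0],[0,0,0],[0,0,0],[0,0,0]]}}

```text
time: 11.05
tool_pos: [548.0, 35.4, 177.6]
tcp_rot: [-180.0, -0.0, 82.9]
ft_force: [-0.7, 2.7, -6.7]
finger_gap: 23.0
grip_force: 25.0
```

>>> {"op": "servo_tool", "data": {"fingers": [0.02,0.02,0.02,0.02], "linear": [[-0.0001,0,-0.0005],[-0.0001,0,-0.001],[-0.0001,0,-0.001],[-0.0001,0,-0.001]], "rotation": [[0,0,0],[0,0,0],[0,0,0],[0,0,0]]}}

```text
time: 11.45
tool_pos: [548.0, 35.0, 178.6]
tcp_rot: [-180.0, 0.0, 82.9]
ft_force: [-2.9, 1.2, -7.1]
finger_gap: 23.4
grip_force: 24.9
```

>>> {"op": "servo_tool", "data": {"fingers": [0.02,0.02,0.02,0.02], "linear": [[-0.0002,-0.0002,-0.0005],[-0.0003,-0.0003,-0.001],[-0.0003,-0.0003,-0.001],[-0.0003,-0.0003,-0.001]], "rotation": [[0,0,0],[0,0,0],[0,0,0],[0,0,0]]}}

```text
time: 11.85
tool_pos: [547.9, 34.7, 179.8]
tcp_rot: [-180.0, 0.0, 82.8]
ft_force: [-1.9, -1.5, -7.0]
finger_gap: 23.6
grip_force: 24.9
```

>>> {"op": "servo_tool", "data": {"fingers": [0.02,0.02,0.02,0.02], "linear": [[-0.0002,-0.0002,-0.0005],[-0.0005,-0.0002,-0.001],[-0.0005,-0.0002,-0.001],[-0.0005,-0.0002,-0.001]], "rotation": [[0,0,0],[0,0,0],[0,0,0],[0,0,0]]}}

```text
time: 12.25
tool_pos: [547.8, 34.3, 180.8]
tcp_rot: [180.0, 0.0, 82.9]
ft_force: [0.5, -1.4, -8.5]
finger_gap: 23.3
grip_force: 25.0
```

>>> {"op": "servo_tool", "data": {"fingers": [0.02,0.02,0.02,0.02], "linear": [[-0.0002,0,-0.0003],[-0.0003,0,-0.0005],[-0.0003,0,-0.0005],[-0.0003,0,-0.0005]], "rotation": [[0,0,0],[0,0,0],[0,0,0],[0,0,0]]}}

```text
time: 12.65
tool_pos: [547.8, 34.1, 181.4]
tcp_rot: [180.0, -0.0, 82.9]
ft_force: [0.7, -1.3, -8.0]
finger_gap: 23.5
grip_force: 25.0
```

>>> {"op": "servo_tool", "data": {"fingers": [0.02,0.02,0.02,0.02], "linear": [[-0.0003,0,-0.0004],[-0.0005,0,-0.0008],[-0.0005,0,-0.0008],[-0.0005,0,-0.0008]], "rotation": [[0,0,0],[0,0,0],[0,0,0],[0,0,0]]}}

```text
time: 13.05
tool_pos: [547.7, 33.7, 182.2]
tcp_rot: [180.0, -0.0, 82.9]
ft_force: [1.3, 0.5, -7.7]
finger_gap: 23.6
grip_force: 25.1
```

>>> {"op": "servo_tool", "data": {"fingers": [0.02,0.02,0.02,0.02], "linear": [[-0.0002,0,-0.0005],[-0.0005,0,-0.0009],[-0.0005,0,-0.0009],[-0.0005,0,-0.0009]], "rotation": [[0,0,0],[0,0,0],[0,0,0],[0,0,0]]}}

```text
time: 13.45
tool_pos: [547.6, 33.3, 183.1]
tcp_rot: [180.0, -0.0, 82.9]
ft_force: [0.5, 0.4, -7.0]
finger_gap: 23.4
grip_force: 25.1
```

>>> {"op": "servo_tool", "data": {"fingers": [0.02,0.02,0.02,0.02], "linear": [[-0.0002,0,-0.0005],[-0.0005,0,-0.0009],[-0.0005,0,-0.0009],[-0.0005,0,-0.0009]], "rotation": [[0,0,0],[0,0,0],[0,0,0],[0,0,0]]}}

```text
time: 13.85
tool_pos: [547.6, 32.8, 184.1]
tcp_rot: [180.0, -0.0, 82.9]
ft_force: [2.4, 3.0, -6.4]
finger_gap: 23.3
grip_force: 25.1
```

>>> {"op": "servo_tool", "data": {"fingers": [0.02,0.02,0.02,0.02], "linear": [[-0.0001,0.0001,-0.0005],[-0.0002,0.0002,-0.0009],[-0.0002,0.0002,-0.0009],[-0.0002,0.0002,-0.0009]], "rotation": [[0,0,0],[0,0,0],[0,0,0],[0,0,0]]}}

```text
time: 14.25
tool_pos: [547.5, 32.4, 184.8]
tcp_rot: [-180.0, -0.0, 82.9]
ft_force: [0.7, 3.2, -6.4]
finger_gap: 22.9
grip_force: 25.0
```

>>> {"op": "servo_tool", "data": {"fingers": [0.02,0.02,0.02,0.02], "linear": [[-0.0001,0,-0.0005],[-0.0002,0,-0.0009],[-0.0002,0,-0.0009],[-0.0002,0,-0.0009]], "rotation": [[0,0,0],[0,0,0],[0,0,0],[0,0,0]]}}

```text
time: 14.65
tool_pos: [547.5, 32.0, 185.6]
tcp_rot: [-180.0, 0.0, 82.8]
ft_force: [0.9, 0.7, -7.4]
finger_gap: 23.5
grip_force: 25.0
```

>>> {"op": "servo_tool", "data": {"fingers": [0.02,0.02,0.02,0.02], "linear": [[-0.0003,0,-0.0005],[-0.0005,0,-0.0009],[-0.0005,0,-0.0009],[-0.0005,0,-0.0009]], "rotation": [[0,0,0],[0,0,0],[0,0,0],[0,0,0]]}}

```text
time: 15.05
tool_pos: [547.4, 31.6, 186.5]
tcp_rot: [-180.0, 0.0, 82.8]
ft_force: [0.5, -0.0, -7.6]
finger_gap: 23.6
grip_force: 25.0
```

>>> {"op": "servo_tool", "data": {"fingers": [0.02,0.02,0.02,0.02], "linear": [[-0.0003,0,-0.0005],[-0.0006,0,-0.0009],[-0.0006,0,-0.0009],[-0.0006,0,-0.0009]], "rotation": [[0,0,0],[0,0,0],[0,0,0],[0,0,0]]}}

```text
time: 15.45
tool_pos: [547.3, 31.2, 187.2]
tcp_rot: [-180.0, -0.0, 82.9]
ft_force: [2.0, 1.7, -12.7]
finger_gap: 23.4
grip_force: 25.3
```

Force jumped about 5 N in under 1 mm, so that's the rubbery stop. I'll back off slightly to relieve it.

>>> {"op": "servo_tool", "data": {"fingers": [0.02,0.02,0.02,0.02], "linear": [[0.0001,0,0.0003],[0.0003,0,0.0006],[0.0003,0,0.0006],[0.0003,0,0.0006]], "rotation": [[0,0,0],[0,0,0],[0,0,0],[0,0,0]]}}

```text
time: 15.85
tool_pos: [547.4, 31.3, 187.1]
tcp_rot: [-180.0, 0.0, 82.9]
ft_force: [0.1, -0.3, -8.0]
finger_gap: 23.3
grip_force: 25.7
```

Run:
```python
from h import *
from bench import r
hx=np.array([672.9,-28.6]); 
p=np.array([547.4,31.6])
# hinge from blade: pads centre x, recompute hinge from measured grip line
n=np.array([np.cos(np.radians(82.9)),np.sin(np.radians(82.9))]);y=np.array([n[1],-n[0]])
d=p-hx; print("along,off from hinge",d@y,d@n)
rel([547.4,31.6,187],[180,0,82.9])
# arc rows in tool frame (x=n, y=y): hinge at (hxo,hyo) rel. to TCP
off,al=p@n-hx@n,135.
for a in (0,2,4,6,8,10,15,20,25,30,40,50,60,70):
    t=np.radians(a); v=np.array([off,-al]); # tool (x,y) from hinge
    c,s=np.cos(t),np.sin(t); 
    # clockwise from above: tool z is down so a positive turn about tool z
    w=np.array([c*v[0]-s*v[1], s*v[0]+c*v[1]]); print(a,(w-v).round(1))
```

```text
along,off from hinge -131.9784671044065 44.2263973297746
pos [547.4  31.3 187.1] [-1.800e+02  1.000e-02  8.285e+01] F [ 0.11 -0.31 -7.96] J [-2.1  1.7 98.  -0.  80.3  5.1] t 15.85 23.349869971499444
lin m [ 0.0003 -0.0001  0.0001] rot [-0.    0.01 -0.05]
0 [0. 0.]
2 [4.7 1.6]
4 [9.3 3.4]
6 [13.9  5.4]
8 [18.4  7.5]
10 [22.8  9.7]
15 [33.4 16. ]
20 [43.5 23.3]
25 [52.9 31.3]
30 [61.6 40.2]
40 [76.4 60. ]
50 [87.6 82.1]
60 [ 94.8 105.8]
70 [ 97.8 130.4]
```

>>> {"op": "servo_tool", "data": {"fingers": [0.02,0.02,0.02,0.02,0.02,0.02], "linear": [[0.0009,0.0003,0],[0.0019,0.0006,0],[0.0028,0.0009,0],[0.0037,0.0013,0],[0.0047,0.0016,0],[0.0047,0.0016,0]], "rotation": [[0,0,0.4],[0,0,0.8],[0,0,1.2],[0,0,1.6],[0,0,2],[0,0,2]]}}

```text
time: 16.45
tool_pos: [549.8, 35.9, 187.0]
tcp_rot: [180.0, -0.0, 80.8]
ft_force: [0.8, -0.8, -7.9]
finger_gap: 23.4
grip_force: 25.7
```

>>> {"op": "servo_tool", "data": {"fingers": [0.02,0.02,0.02,0.02,0.02,0.02,0.02,0.02,0.02,0.02], "linear": [[0.0024,0.0008,0],[0.0047,0.0016,0],[0.007,0.0025,0],[0.0093,0.0034,0],[0.0116,0.0044,0],[0.0139,0.0054,0],[0.0162,0.0064,0],[0.0184,0.0075,0],[0.0206,0.0086,0],[0.0228,0.0097,0]], "rotation": [[0,0,1],[0,0,2],[0,0,3],[0,0,4],[0,0,5],[0,0,6],[0,0,7],[0,0,8],[0,0,9],[0,0,10]]}}

```text
time: 17.45
tool_pos: [563.4, 56.7, 187.0]
tcp_rot: [179.9, 0.0, 70.8]
ft_force: [3.7, -4.9, -8.8]
finger_gap: 23.1
grip_force: 25.6
```

>>> {"op": "servo_tool", "data": {"fingers": [0.02,0.02,0.02,0.02,0.02,0.02,0.02,0.02,0.02,0.02], "linear": [[0.0023,0.0011,0],[0.0046,0.0021,0],[0.0069,0.0032,0],[0.0092,0.0042,0],[0.0115,0.0052,0],[0.0138,0.0062,0],[0.016,0.0072,0],[0.0182,0.0083,0],[0.0204,0.0094,0],[0.0226,0.0105,0]], "rotation": [[0,0,1],[0,0,2],[0,0,3],[0,0,4],[0,0,5],[0,0,6],[0,0,7],[0,0,8],[0,0,9],[0,0,10]]}}

```text
time: 18.45
tool_pos: [580.5, 74.8, 186.9]
tcp_rot: [180.0, 0.0, 60.8]
ft_force: [2.0, -5.2, -7.7]
finger_gap: 23.5
grip_force: 25.6
```

>>> {"op": "servo_tool", "data": {"fingers": [0.02,0.02,0.02,0.02,0.02,0.02,0.02,0.02,0.02,0.02], "linear": [[0.0022,0.0012,0],[0.0045,0.0023,0],[0.0067,0.0034,0],[0.009,0.0044,0],[0.0113,0.0054,0],[0.0136,0.0065,0],[0.0158,0.0076,0],[0.018,0.0087,0],[0.0202,0.0098,0],[0.0224,0.0109,0]], "rotation": [[0,0,1],[0,0,2],[0,0,3],[0,0,4],[0,0,5],[0,0,6],[0,0,7],[0,0,8],[0,0,9],[0,0,10]]}}

```text
time: 19.45
tool_pos: [600.6, 89.4, 186.8]
tcp_rot: [-180.0, -0.0, 50.8]
ft_force: [-3.7, 2.0, -6.1]
finger_gap: 23.1
grip_force: 25.9
```

>>> {"op": "servo_tool", "data": {"fingers": [0.02,0.02,0.02,0.02,0.02,0.02,0.02,0.02,0.02,0.02], "linear": [[0.0022,0.001,0],[0.0045,0.002,0],[0.0067,0.003,0],[0.009,0.004,0],[0.0113,0.005,0],[0.0136,0.006,0],[0.0158,0.007,0],[0.018,0.0081,0],[0.0202,0.0092,0],[0.0224,0.0103,0]], "rotation": [[0,0,1],[0,0,2],[0,0,3],[0,0,4],[0,0,5],[0,0,6],[0,0,7],[0,0,8],[0,0,9],[0,0,10]]}}

```text
time: 20.45
tool_pos: [622.8, 100.5, 186.8]
tcp_rot: [-180.0, -0.0, 40.8]
ft_force: [-4.2, 3.8, -6.6]
finger_gap: 23.4
grip_force: 25.9
```

>>> {"op": "servo_tool", "data": {"fingers": [0.02,0.02,0.02,0.02,0.02,0.02,0.02,0.02,0.02,0.02], "linear": [[0.0023,0.0006,0],[0.0046,0.0012,0],[0.0069,0.002,0],[0.0092,0.0028,0],[0.0115,0.0038,0],[0.0138,0.0048,0],[0.016,0.0058,0],[0.0182,0.0069,0],[0.0204,0.008,0],[0.0226,0.0091,0]], "rotation": [[0,0,1],[0,0,2],[0,0,3],[0,0,4],[0,0,5],[0,0,6],[0,0,7],[0,0,8],[0,0,9],[0,0,10]]}}

```text
time: 21.45
tool_pos: [646.1, 107.6, 186.9]
tcp_rot: [180.0, -0.0, 30.8]
ft_force: [-1.0, 0.5, -6.1]
finger_gap: 23.2
grip_force: 25.8
```

>>> {"op": "servo_tool", "data": {"fingers": [0.02,0.02,0.02,0.02,0.02,0.02,0.02,0.02,0.02,0.02], "linear": [[0.0023,0.0008,0],[0.0046,0.0016,0],[0.0069,0.0025,0],[0.0092,0.0034,0],[0.0115,0.0044,0],[0.0138,0.0054,0],[0.016,0.0064,0],[0.0182,0.0075,0],[0.0204,0.0086,0],[0.0226,0.0097,0]], "rotation": [[0,0,1],[0,0,2],[0,0,3],[0,0,4],[0,0,5],[0,0,6],[0,0,7],[0,0,8],[0,0,9],[0,0,10]]}}

```text
time: 22.45
tool_pos: [670.5, 110.6, 186.9]
tcp_rot: [180.0, 0.0, 20.8]
ft_force: [0.9, -4.7, -6.7]
finger_gap: 23.4
grip_force: 25.7
```

>>> {"op": "servo_tool", "data": {"fingers": [0.02,0.02,0.02,0.02,0.02,0.02,0.02,0.02,0.02,0.02], "linear": [[0.0023,0.0012,0],[0.0046,0.0021,0],[0.0069,0.0031,0],[0.0092,0.004,0],[0.0115,0.005,0],[0.0138,0.006,0],[0.016,0.007,0],[0.0182,0.0081,0],[0.0204,0.0092,0],[0.0226,0.0103,0]], "rotation": [[0,0,1],[0,0,2],[0,0,3],[0,0,4],[0,0,5],[0,0,6],[0,0,7],[0,0,8],[0,0,9],[0,0,10]]}}

```text
time: 23.45
tool_pos: [695.1, 109.3, 186.9]
tcp_rot: [180.0, 0.0, 10.8]
ft_force: [0.2, -4.4, -5.9]
finger_gap: 23.4
grip_force: 25.8
```

>>> {"op": "servo_tool", "data": {"fingers": [0.02,0.02,0.02,0.02,0.02,0.02,0.02], "linear": [[0.0023,0.0009,0],[0.0046,0.0018,0],[0.0069,0.0027,0],[0.0085,0.0033,0],[0.0092,0.0036,0],[0.0092,0.0036,0],[0.0092,0.0036,0]], "rotation": [[0,0,1],[0,0,2],[0,0,3],[0,0,3.7],[0,0,4],[0,0,4],[0,0,4]]}}

```text
time: 24.15
tool_pos: [704.8, 107.5, 187.0]
tcp_rot: [180.0, -0.0, 6.9]
ft_force: [-0.0, -4.7, -7.8]
finger_gap: 23.4
grip_force: 25.8
```

>>> {"op": "servo_tool", "data": {"fingers": [0.02,0.02,0.02,0.02,0.02,0.02,0.02,0.02,0.02,0.02], "linear": [[0.0014,0.0003,0.0024],[0.0027,0.0005,0.0049],[0.0041,0.0005,0.0083],[0.0054,0.0005,0.012],[0.0063,0.0005,0.0158],[0.0071,0.0005,0.0195],[0.0076,0.0005,0.0225],[0.0078,0.0005,0.025],[0.0078,0.0005,0.0255],[0.0078,0.0005,0.0255]], "rotation": [[0,0,0],[0,0,0],[0,0,0],[0,0,0],[0,0,0],[0,0,0],[0,0,0],[0,0,0],[0,0,0],[0,0,0]]}}

```text
time: 25.15
tool_pos: [713.2, 108.3, 162.8]
tcp_rot: [-180.0, -0.1, 6.9]
ft_force: [-1.3, -2.3, 6.8]
finger_gap: 23.1
grip_force: 26.7
```

>>> {"op": "servo_tool", "data": {"fingers": [0.024,0.027,0.03,0.035,0.04,0.045,0.05,0.05,0.05,0.05], "linear": [[0,0,0],[0,0,0],[0,0,0],[0,0,0],[0,0,0],[0,0,0],[0,0,0],[0,0,0],[0,0,0],[0,0,0]], "rotation": [[0,0,0],[0,0,0],[0,0,0],[0,0,0],[0,0,0],[0,0,0],[0,0,0],[0,0,0],[0,0,0],[0,0,0]]}}

```text
time: 26.15
tool_pos: [712.5, 108.1, 161.4]
tcp_rot: [180.0, -0.0, 6.9]
ft_force: [0.9, -0.5, -0.0]
finger_gap: 49.9
grip_force: 0.0
```

Released. Now straight up, slowly at first.

>>> {"op": "servo_tool", "data": {"fingers": [0.05,0.05,0.05,0.05,0.05,0.05,0.05,0.05,0.05,0.05], "linear": [[0,0,-0.005],[0,0,-0.012],[0,0,-0.022],[0,0,-0.035],[0,0,-0.05],[0,0,-0.07],[0,0,-0.09],[0,0,-0.11],[0,0,-0.12],[0,0,-0.12]], "rotation": [[0,0,0],[0,0,0],[0,0,0],[0,0,0],[0,0,0],[0,0,0],[0,0,0],[0,0,0],[0,0,0],[0,0,0]]}}

```text
time: 27.15
tool_pos: [713.6, 108.2, 284.9]
tcp_rot: [180.0, -0.3, 6.9]
ft_force: [0.0, -0.3, 0.6]
finger_gap: 50.3
grip_force: 0.0
```

Run:
```python
from bench import r
import cv2,numpy as np
a=cv2.resize(r.snapshot("side")["frame"][130:350,60:360],(600,440));b=cv2.resize(r.snapshot("top")["frame"][60:280,170:440],(200*270//220*1,200))
o=np.zeros((440,800,3),np.uint8);o[:,:555]=a[:,:555];o[:200,555:]=b
cv2.imwrite("pics/end.png",o[:,:,::-1]); print(r.sense()["ft_force"],r.sense()["tool_pos"])
```

```text
[0.15719198 0.24489389 0.05675398] [712.43226321 108.09177213 281.15075912]
```

View pics/end.png

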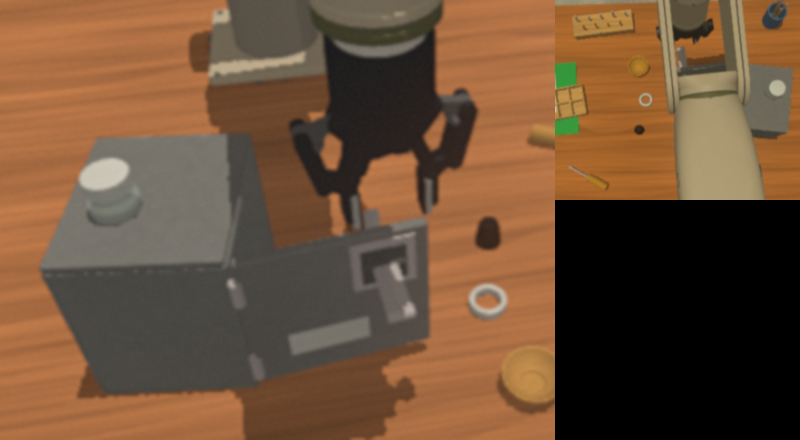

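The final picture shows the door wide open. The paddle is back at rest at (395,290), and the jar, loupe, ring and dish have not moved. The gripper is well clear.

```bash
python3 -c "
from bench import r
print(r.hand_in())"
```

```text
the job is handed in; nothing more can be done
None
```

I handed the job in: the door stands open at about 76°, the latch's end stop was felt at about 13 N and eased off before the swing, the paddle is released and back at rest, and no bystander was touched, though the gripper hid the oil bottle in the last picture.

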